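Hold the level sensor over the reactor port

ROBOT

A 7-joint arm with a two-finger parallel gripper is mounted at the origin on the work surface. World frame = base frame: x ahead of the robot, y to its left, z up, the work surface at z = 0. Lengths are in mm, angles in rad, forces in N, time in s.
With the tool pointing down it reaches from about 425 to 825 mm from the base axis. Payload 3.6 kg.
Tool frame: the origin (TCP) lies at the very end of the fingers, on their centre line; the grasp point (between the pads) lies 19 mm behind it; z points along the fingers, y is the direction in which the jaws open and shut (so a half turn about z gives the same grasp; the last joint's range is limited). The gripper opens to 93 mm and grips with 3 to 60 N. Pads are 15 mm wide; open, the fingers measure 128 mm over their backs; the gripper's body (75 mm by 188 mm) begins 65 mm behind the grasp point.
Start: joints at [1.21, 0.615, -0.013, 1.423, 0.008, 1.103, -0.04], TCP at [213.588, -613.875, 218.64] pointing down, gripper open.
Joint ranges: [-3.12, 3.12], [-0.3, 2.06], [-1.34, 1.32], [0.26, 2.42], [-1.36, 4.5], [0.01, 1.98], [-2.84, 2.84]. Speed limits (rad/s): [2.79, 2.79, 3.14, 3.14, 3.14, 3.14, 3.14].

INTERFACE

Orientations are given as a unit quaternion [w, x, y, z].
In Python, from plant import r gives the robot as it stands.
- The arm moves only by the shell command python3 -m crank 'ROWS' [OPENING]. ROWS is JSON, a list that holds one entry, the list of rows, each a list of 4 numbers: the shift along the tool's x, y, z in cm, then the turn about the tool's z in rad. A call has 1 to 10 rows; each row is the pose to reach, as a shift and turn from the pose commanded when the call began, along the tool's axes at that moment; what a row does not reach only later rows make up. A row lasts 1/12 s, in which the tool goes at most 41.7 mm and 7.16 degrees, less where a joint would pass 70% of its speed; a pose out of reach is approached as far as the arm can. A call with a gripper value outside its range is refused whole. OPENING is the finger opening in cm, from 0 to 9.3, set as the call begins (- or left out, the last holds). The fingers move at their own pace and stop on an object; the grip force is fixed at half the most. Time passes only in rows, so rows that repeat a pose let the fingers close. It gives the time, the measured TCP pose, the force and the opening at its end, in the units of the state.
- r.get_obs(): the state, without advancing time (a new reading comes with each control period).
- r.get_image(name): name is "side" or "top"; returns the picture (400x640x3 uint8, red, green, blue); there is no depth.
- r.camera_info(name): a dict with "fx", "fy", "cx", "cy" (pixels), "k1" (the pictures are not rectified: a ray, as slopes to the right and down, at radius r is drawn at 1 + k1 r^2 times it, then the intrinsics apply), "world_to_cam" (4x4, takes a point from world to camera coordinates). Camera axes: x right, y down, z forward; pixel columns grow to the right and rows downward; lengths in mm; the calibration is good to about 2 mm. A picture is of the moment at which its call begins. camera_info takes no time and is no camera call.
- r.job_done(): hands the job in, once; it reports no verdict.
The state is a dict: "time_s": time; "joint_positions": joint angles; "dq": joint speeds; "joint_torque": joint torques, N m; "ee_pos": TCP position; "tcp_rot": TCP orientation; "ft_force": force on the tool from outside, world axes, zero at the start; "ft_torque": the same for the moment, N m; "gripper_width": finger opening in mm.
Only numpy, scipy, OpenCV 4.12 (cv2) and the standard library are available. Lean on these libraries where they do the work, as an engineer would, in place of code of your own. Each camera call takes 0.05 s, during which the arm holds its last target.

TASK

Lift the red cap off the reactor's sensor port and set it down gently, upright and centred on the small raised pad of the cap stand. Then pick up the blue level sensor, carry it over the pipework and stop with it held upright above the open port, flange holes lined up over the two studs and its underside about 1 cm above the stud tips, so that a gasket can be slipped in; finish while still holding it there, steady. The sensor must never touch the reactor, do not bump the pipework, and leave the other things on the bench where they are.

Things in the scene. Friction and masses are not known exactly. Their poses are not given: they have to be found in the camera images.
- port (a point): Middle of the reactor's steel port block, level with the tips of its two brass studs (187 mm above the bench), z up. Block 100 (x) by 50 mm (y), top face 12 mm below this point, 37 mm bore in its middle. Studs 6 mm thick, 12 mm high, at x = +36 and -36 mm, y = 0.
- cap_mid (a point): Centre of the loose red cap on the port, half-way up its 50 mm, z up. From below: white plug 30 mm across, 6 high (in the bore at the start, loose); red disc 46 across, 10 thick (lies on the block); red knob 24 across, 34 high, to grip, from 9 mm below to 25 mm above this point. Plug's underside 25 mm below it. 55 to 90 g.
- stand_top (a point): Centre of the upper face of the cap stand's pad: a fixed flat green pad 36 mm across, 80 mm above the bench, on a 14 mm thick post with a 64 mm round foot. The cap rests there on its plug.
- sensor_mid (a point): Centre of the loose level sensor, half-way up its 100 mm, z up; stands upright on the bench. Steel flange 96 (x) by 50 (y) by 8 mm, underside 50 mm below this point, two 13 mm holes at x = +36, -36 mm; on it a blue housing 44 (x) by 34 mm (y) up to 50 mm above this point, then a black connector 18 across, 10 high. 0.2 to 0.45 kg. Fits either way round (half turn).
- reactor: Fixed silver foil-jacketed vessel, up to 158 mm across, with a dark round head plate 176 mm across (top at 147 mm) that bears the port block and small coloured fittings (below 165 mm). Origin at the centre of its underside on the bench; axes as those of the port.
- pipe: Fixed cream pipe run between the reactor and the right part of the bench, about 465 mm long along its x axis, about 36 mm wide, with two blue valve handles; its highest point is 129 mm above the bench. Origin on the bench below the pipe, close to its middle (pipe from x = -225 to +242 mm, about).
- wash_bottle: Bystander: white wash bottle with a blue cap, 62 mm across, 150 mm tall, standing; origin at its underside's centre.
- flask: Bystander: amber conical flask, 80 mm across, 120 mm tall, standing; origin at its underside's centre.
- spanner: Bystander: steel spanner 130 mm long, lying flat; origin on the bench under the tool.
- screwdriver: Bystander: orange-handled screwdriver 180 mm long, lying flat; origin on the bench under the tool.
- beaker: Bystander: glass beaker, 68 mm across, 85 mm tall, standing; origin at its underside's centre.
- jar: Bystander: small jar with a yellow cap, 50 mm across, 65 mm tall, standing; origin at its underside's centre.
- clamp_ring: Bystander: steel clamp ring, 72 mm across, 12 mm high, lying flat; origin at its underside's centre.
Mind the look-alikes: they are no part of the job. Leave any purple look-alike of the part that bears sensor_mid alone.

How it is judged (in metres and radians):
On the way:
1. the cap stands upright on the stand's pad, let go (horizontal distance between cap_mid and stand_top below 0.012 m and z of cap_mid in the frame of stand_top between 0.02 and 0.03 m and angle between cap_mid's own z axis and vertical below 0.1 rad and contact force between the fingers and cap below 0.1 N and linear speed of cap below 0.03 m/s), for 0.3 s.
At the end, for the whole second after the job is handed in: Cap released on the pad, upright within 0.1 rad, within 12 mm of its centre. Sensor held still in the fingers, not touching the reactor: upright within 0.08 rad, underside 3 to 22 mm above the stud tips, centre within 7 mm of the port's, long axis within 0.12 rad of the studs' line (all of step 1 and horizontal distance between sensor_mid and port below 0.007 m and z of sensor_mid in the frame of port between 0.053 and 0.072 m and angle between the x axis of sensor_mid and the x axis of port, either way round below 0.12 rad and angle between sensor_mid's own z axis and vertical below 0.08 rad and contact force between the fingers and sensor above 1 N and contact force between sensor and reactor below 0.05 N and linear speed of sensor below 0.02 m/s); the arm keeps its last pose, push and grip.
It fails at once if the sensor touches the reactor (contact force between sensor and reactor above 0.5 N).
It fails at once if the pipework is bumped (over 3 N) (contact force between pipe and anything else above 3 N).
It fails at once if the cap is dropped (faster than 0.5 m/s out of the fingers) (contact force between the fingers and cap below 0.1 N and linear speed of cap above 0.5 m/s).
It fails at once if a bystander is moved by more than 30 mm or tipped (distance of any of wash_bottle, flask, spanner, screwdriver, beaker, jar, clamp_ring from where it was at the start of the episode above 0.03 m or angle between any of wash_bottle, flask, beaker, jar's own z axis and vertical above 0.5 rad).
It also fails if it takes over 61 s, if anything falls off the work surface, if the arm or the gripper's body presses on something with over 40 N, if the wrist force passes 120 N, or if a joint passes its speed limit or range.

## Working session

There is one attempt and no reset: what is moved stays moved. The work goes in short steps, Python scripts to look and compute and a shell command to move; the robot and the scene stay as the last step left them, time stands still between calls to the robot, and variables do not carry over. Pictures are saved under pics/ and viewed, and the job is handed in when it is done.

```bash
ls; mkdir -p pics
python3 - <<'E'
from plant import r
import cv2
o=r.get_obs()
for k,v in o.items(): print(k,v)
for n in("side","top"):
    print(n,r.camera_info(n))
    im=r.get_image(n); cv2.imwrite(f"pics/{n}0.png",cv2.cvtColor(im,cv2.COLOR_RGB2BGR))
E
```

```text
pics
time_s 0.0
joint_positions [ 1.20950862  0.6158951  -0.01260988  1.42486934  0.00810429  1.10339339
 -0.04039256]
dq [ 1.95879319e-05 -2.40309401e-04 -7.15604047e-04 -1.97849878e-05
 -9.09535272e-04 -1.79383786e-03  1.68218050e-03]
joint_torque [ 3.71474216e-04 -4.58936656e+01  2.09324970e-01 -1.65745246e+01
 -6.10490260e-02  2.03425577e-02  2.13509461e-04]
ee_pos [ 213.31778206 -613.17440987  217.50663784]
tcp_rot [-1.23610735e-03  9.86015690e-01  1.66647768e-01 -2.30683621e-04]
ft_force [ 0.39906893  0.45286743 -0.10106354]
ft_torque [0.00436882 0.03430865 0.02281632]
gripper_width 93.23113600618346
side {'fx': 377.8750511516139, 'fy': 377.8750511516139, 'cx': 319.10600980543677, 'cy': 196.75177294569846, 'k1': 0.009674127092757702, 'world_to_cam': array([[-7.14457097e-01, -6.99624698e-01,  8.73718690e-03,
         4.12752194e+02],
       [-5.28060596e-01,  5.30979299e-01, -6.62731463e-01,
         3.59510847e+02],
       [ 4.59024034e-01, -4.78106961e-01, -7.48806163e-01,
         9.10866711e+02],
       [ 0.00000000e+00,  0.00000000e+00,  0.00000000e+00,
         1.00000000e+00]])}
top {'fx': 402.05984363314394, 'fy': 402.05984363314394, 'cx': 320.12124449352444, 'cy': 203.34503891998284, 'k1': -0.04543360356666569, 'world_to_cam': array([[ 1.63101667e-02, -9.99841021e-01, -7.20489054e-03,
         6.36334871e+00],
       [-9.97384763e-01, -1.57618199e-02, -7.05350986e-02,
         5.90711611e+02],
       [ 7.04103229e-02,  8.33648726e-03, -9.97483278e-01,
         1.26621524e+03],
       [ 0.00000000e+00,  0.00000000e+00,  0.00000000e+00,
         1.00000000e+00]])}
```

View pics/top0.png

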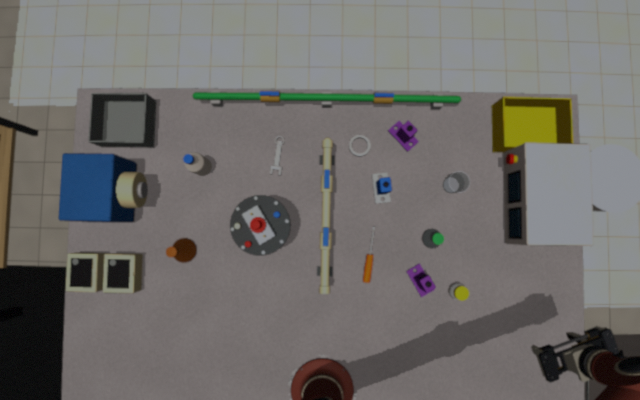

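View pics/side0.png

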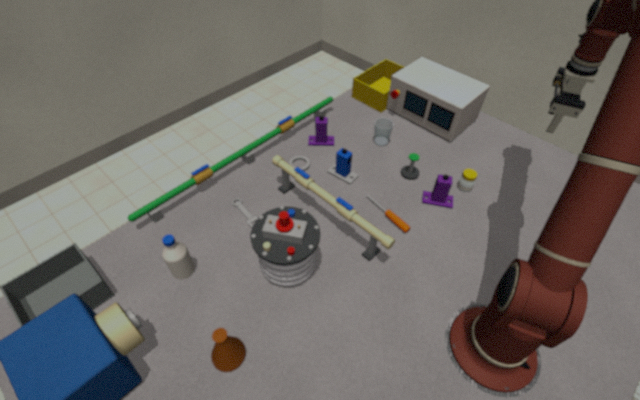

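The top view shows the red cap at about (258,225), the cap stand's green pad at (433,239), the blue sensor at (383,187), purple look-alikes at (404,134) and (421,280), and the pipe along column 326. The side view shows the same layout, with the cap at (284,219), the sensor at (344,165) and the pad at (413,157).

```bash
cat > h.py <<'E'
import numpy as np, cv2
from plant import r
def cam(n):
    c=r.camera_info(n); K=np.array([[c['fx'],0,c['cx']],[0,c['fy'],c['cy']],[0,0,1]])
    return K,np.array([c['k1'],0,0,0,0]),np.array(c['world_to_cam'])
def ray(n,uv):
    K,d,T=cam(n); p=cv2.undistortPoints(np.array([[uv]],float),K,d)[0,0]
    R=T[:3,:3]; return -R.T@T[:3,3], R.T@np.array([p[0],p[1],1.])
def onz(n,uv,z):
    o,v=ray(n,uv); return o+v*(z-o[2])/v[2]
def tri(uvt,uvs):
    o1,v1=ray('top',uvt);o2,v2=ray('side',uvs)
    t=np.linalg.lstsq(np.c_[v1,-v2],o2-o1,rcond=None)[0]
    a=o1+v1*t[0];b=o2+v2*t[1]; return (a+b)/2,np.linalg.norm(a-b)
def proj(n,P):
    K,d,T=cam(n); return cv2.projectPoints(np.array([P],float),cv2.Rodrigues(T[:3,:3])[0],T[:3,3],K,d)[0][0,0]
def blobs(bgr,lo,hi,box,amin=4):
    x0,y0,x1,y1=box; hsv=cv2.cvtColor(bgr[y0:y1,x0:x1],cv2.COLOR_BGR2HSV)
    m=cv2.inRange(hsv,lo,hi); n,l,s,c=cv2.connectedComponentsWithStats(m)
    return [(s[i,4],(c[i]+[x0,y0]).round(2),s[i,:4]+[x0,y0,0,0]) for i in range(1,n) if s[i,4]>=amin]
E
python3 - <<'E'
import cv2,numpy as np
from h import *
t=cv2.imread('pics/top0.png');s=cv2.imread('pics/side0.png')
def crop(im,b,k): return cv2.resize(im[b[1]:b[3],b[0]:b[2]],None,fx=k,fy=k,interpolation=cv2.INTER_NEAREST)
a=crop(t,(220,190,300,260),5);b=crop(t,(365,165,445,260),5)
c=crop(s,(240,195,330,285),4);d=crop(s,(320,140,430,190),4)
can=np.zeros((600,800,3),np.uint8);can[:350,:400]=a;can[:475,400:]=b;cv2.imwrite('pics/z1.png',can)
can=np.zeros((360,800,3),np.uint8);can[:360,:360]=c;can[:200,360:800]=d;cv2.imwrite('pics/z2.png',can)
print('red top',blobs(t,(0,150,100),(8,255,255),(235,205,285,245)),blobs(t,(172,150,100),(180,255,255),(235,205,285,245)))
print('red side',blobs(s,(0,150,80),(8,255,255),(265,200,310,245)))
print('green top',blobs(t,(50,100,60),(80,255,255),(415,220,450,255)))
print('green side',blobs(s,(50,100,60),(80,255,255),(395,145,430,180)))
print('blue top',blobs(t,(100,120,60),(125,255,255),(365,165,400,210)))
print('blue side',blobs(s,(100,120,40),(125,255,255),(330,140,360,185)))
E
```

```text
red top [(np.int32(152), array([257.3 , 224.59]), array([251, 218,  14,  14])), (np.int32(20), array([247.3 , 242.75]), array([245, 241,   6,   4]))] []
red side [(np.int32(228), array([283.83, 222.34]), array([276, 211,  17,  21]))]
green top [(np.int32(116), array([437.3 , 238.15]), array([432, 232,  12,  13]))]
green side [(np.int32(56), array([413.5 , 156.75]), array([409, 154,  10,   7]))]
blue top [(np.int32(155), array([384.41, 184.88]), array([378, 178,  13,  15]))]
blue side [(np.int32(304), array([343.  , 161.94]), array([336, 149,  16,  27]))]
```

View pics/z1.png

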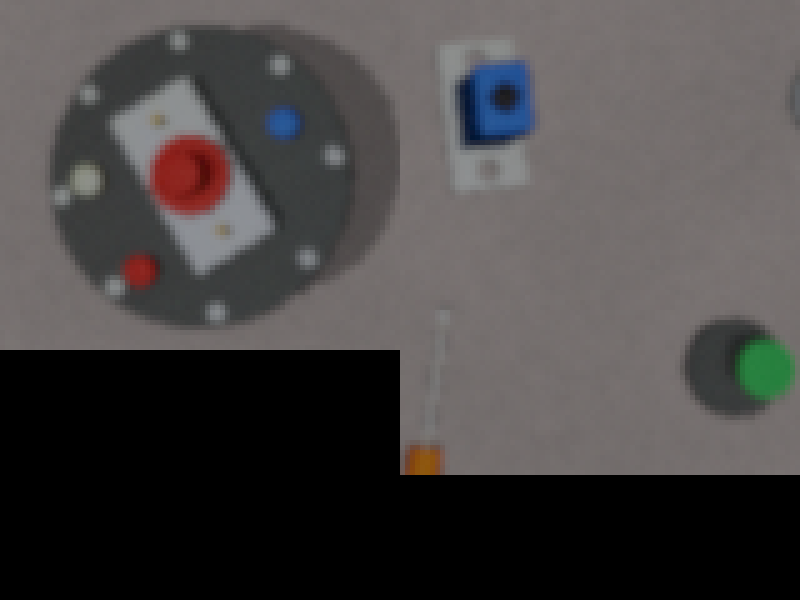

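View pics/z2.png

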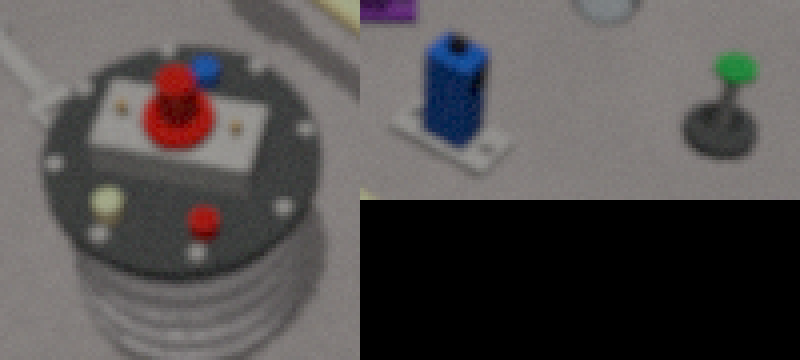

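Zoomed: in top, brass studs at about (252,214) and (264.6,236), flange holes at (380.2,176) and (382.8,198.8), pad at (437.3,238.2). In side, studs at about (270.5,221.8) and (299.2,227), connector top at about (345,151.5).

```bash
cat > m.py <<'E'
from h import *
import sys
def centroid(w,lo,hi,box,amin=3):
    return max(blobs(w,lo,hi,box,amin),key=lambda b:b[0])[1]
def brass(im,c,rad=4):
    x,y=map(int,c);p=im[y-rad:y+rad+1,x-rad:x+rad+1].astype(float)
    w=p[...,2]-p[...,0]; w=np.clip(w-np.median(w)-6,0,None)
    g=np.mgrid[-rad:rad+1,-rad:rad+1]
    return np.array([x+(w*g[1]).sum()/w.sum(),y+(w*g[0]).sum()/w.sum()])
E
python3 - <<'E'
from m import *
np.set_printoptions(precision=1,suppress=True)
t=cv2.imread('pics/top0.png');s=cv2.imread('pics/side0.png')
st=[brass(t,(252,214)),brass(t,(264,236))]; ss=[brass(s,(270,222)),brass(s,(299,227))]
print('stud px',st,ss)
P=[onz('top',p,185) for p in st];Q=[onz('side',p,185) for p in ss]
for a in(P,Q):
    d=a[0]-a[1];print('studs',a,'mid',(a[0]+a[1])/2,'len',np.hypot(*d[:2]),'yaw',np.arctan2(d[1],d[0]))
print('tri',[tri(a,b) for a,b in zip(st,ss)])
# cap : disc top at block top175+10=185 ; knob top at 219
print('disc(redblob) top cam z185',onz('top',(257.3,224.59),185))
K=centroid(s,(0,150,80),(8,255,255),(265,200,310,245));
# pad
print('pad',onz('top',(437.3,238.15),79),onz('side',(413.5,156.75),79),tri((437.3,238.15),(413.5,156.75)))
# sensor connector: dark
def dark(im,c,rad,th):
    x,y=map(int,c);p=im[y-rad:y+rad+1,x-rad:x+rad+1].max(2).astype(float)
    w=np.clip(th-p,0,None);g=np.mgrid[-rad:rad+1,-rad:rad+1]
    return np.array([x+(w*g[1]).sum()/w.sum(),y+(w*g[0]).sum()/w.sum()])
ct=dark(t,(386,184),3,100);cs=dark(s,(345,151),3,90)
print('conn px',ct,cs,'top z108',onz('top',ct,106),'side',onz('side',cs,106),tri(ct,cs))
# flange: bright mask in top
g=t[165:215,365:400];hsv=cv2.cvtColor(g,cv2.COLOR_BGR2HSV)
m=((hsv[...,2]>130)&(hsv[...,1]<40)).astype(np.uint8)*255
print(cv2.countNonZero(m))
bl=cv2.inRange(hsv,(100,100,20),(130,255,255));m2=cv2.morphologyEx(m,cv2.MORPH_OPEN,np.ones((2,2),np.uint8))
c=max(cv2.findContours(m2,cv2.RETR_EXTERNAL,cv2.CHAIN_APPROX_NONE)[0],key=cv2.contourArea)
rc=cv2.minAreaRect(c);b=cv2.boxPoints(rc)+[365,165];print('flange px',b)
W=np.array([onz('top',p,8) for p in b]);print(W,W.mean(0),np.linalg.norm(np.diff(W,axis=0),axis=1))
for i in range(2):
    d=W[i+1]-W[i];print(np.arctan2(d[1],d[0]))
H=[onz('top',p,6) for p in((380.2,176),(382.8,198.8))];d=H[0]-H[1];print('holes',H,(H[0]+H[1])/2,np.linalg.norm(d),np.arctan2(d[1],d[0]))
E
```

```text
stud px [array([254. , 216.8]), array([262.7, 234.4])] [array([270.1, 221. ]), array([298.4, 226. ])]
studs [array([538.5, 198.5, 185. ]), array([489.9, 172.9, 185. ])] mid [514.2 185.7 185. ] len 54.87704903612716 yaw 0.4852777093045562
studs [array([544.7, 207. , 185. ]), array([484.6, 169. , 185. ])] mid [514.6 188.  185. ] len 71.12357625445273 yaw 0.5640287379233246
tri [(array([542.2, 202.6, 182.6]), np.float64(10.33244207939576)), (array([487.5, 170.7, 184.5]), np.float64(6.539800036087701))]
disc(redblob) top cam z185 [516.8 188.6 185. ]
pad [ 485.9 -343.1   79. ] [ 483.4 -344.5   79. ] (array([ 484.7, -344.1,   78.4]), np.float64(2.8342901760104438))
conn px [385.6 183.9] [344.1 150.8] top z108 [ 646.  -180.2  106. ] side [ 644.6 -181.7  106. ] (array([ 645.2, -180.8,  106.3]), np.float64(2.088765497042657))
143
flange px [[375.7 196.1]
 [380.9 195.2]
 [382.2 203. ]
 [377.  203.8]]
[[ 617.9 -163.5    8. ]
 [ 621.  -180.3    8. ]
 [ 595.8 -184.6    8. ]
 [ 592.7 -167.8    8. ]] [ 606.9 -174.1    8. ] [17.1 25.6 17.1]
-1.3895168022391187
-2.971142067228829
holes [array([ 683.9, -178.1,    6. ]), array([ 609.6, -186.9,    6. ])] [ 646.7 -182.5    6. ] 74.84162954538023 0.1181716131303832
```

Run:
```python
from m import *
np.set_printoptions(precision=1,suppress=True)
t=cv2.imread('pics/top0.png');s=cv2.imread('pics/side0.png')
st=[brass(t,(251,213),2),brass(t,(264,236),2)]
P=[onz('top',p,186) for p in st];d=P[0]-P[1];print(st,P,(P[0]+P[1])/2,np.linalg.norm(d),np.arctan2(d[1],d[0]))
c=np.array([(40,42),(116,38),(130,184),(55,191)])/5+[365-.5,165-.5]
W=np.array([onz('top',p,8) for p in c]);print(W,W.mean(0));
for i,j in((0,3),(1,2),(0,1),(3,2)):
    d=W[i]-W[j];print(np.linalg.norm(d),np.arctan2(d[1],d[0]))
# block corners
c=np.array([(108,122),(188,75),(276,230),(200,277)])/5+[220-.5,190-.5]
W=np.array([onz('top',p,175) for p in c]);print(W,W.mean(0));
for i,j in((0,3),(1,2),(0,1),(3,2)):
    d=W[i]-W[j];print(np.linalg.norm(d),np.arctan2(d[1],d[0]))
# cap from extents of knob top (side) 
print('knob top side',onz('side',(175/4+239.5,73/4+194.5),219), 'top', onz('top',(182/5+219.5,172/5+189.5),219))
for n,l in(('pipe ends',[(327,141),(325,291)]),):
    for p in l: print(n,onz('top',p,110))
for n,p,z in(('purple1',(405,131),100),('purple2',(423,284),100),('bottle',(188,160),140),('jar',(460,293),60),('screwdriver',(368,268),10),('beaker',(453,184),40),('reactorhead',(260,224),147),('flask',(175,251),80)): print(n,onz('top',p,z))
```

```text
[array([250.9, 213.4]), array([263.8, 235.6])] [array([547.6, 207.3, 186. ]), array([486.6, 169.5, 186. ])] [517.1 188.4 186. ] 71.7673069288448 0.5546802469315268
[[ 693.3 -152.7    8. ]
 [ 696.8 -202.2    8. ]
 [ 601.7 -211.6    8. ]
 [ 596.4 -163.1    8. ]] [ 647.  -182.4    8. ]
97.53537843253176 0.10634436775390843
95.57206820940603 0.09886978772486021
49.574941917174804 1.6400377165813809
48.82663343943849 1.6797422285255021
[[546.3 237.  175. ]
 [573.6 192.4 175. ]
 [487.2 140.5 175. ]
 [460.2 182.6 175. ]] [516.8 188.1 175. ]
101.82291037434364 0.5630043582507935
100.74617646195959 0.5407914839241768
52.26089023751478 2.1201457220995983
50.01984473419905 2.14155746868754
knob top side [519.2 184.2 219. ] top [518.1 186.9 219. ]
pipe ends [773.   -2.6 110. ]
pipe ends [326.2  -3.5 110. ]
purple1 [ 810.1 -240.   100. ]
purple2 [ 349.6 -294.3  100. ]
bottle [704.1 406.7 140. ]
jar [ 318.5 -418.6   60. ]
screwdriver [ 386.6 -140.4   10. ]
beaker [ 657.4 -404.9   40. ]
reactorhead [519.2 187.1 147. ]
flask [433.3 456.5  80. ]
```

```bash
cat > g.py <<'E'
# usage: g.py x y z yaw : shifts (cm, rad) in tool axes from measured pose
import sys,numpy as np
from scipy.spatial.transform import Rotation as R
from plant import r
o=r.get_obs();q=o['tcp_rot'];M=R.from_quat([q[1],q[2],q[3],q[0]]).as_matrix()
yaw=np.arctan2(M[1,0],M[0,0]);print('t',round(o['time_s'],2),'pos',o['ee_pos'].round(1),'yaw',round(yaw,3),'tilt',M[:2,2].round(4),'w',round(o['gripper_width'],1),'F',o['ft_force'].round(1),'q',o['joint_positions'].round(2))
if len(sys.argv)>4:
    a=list(map(float,sys.argv[1:5]));d=M.T@(np.array(a[:3])-o['ee_pos'])/10
    print('shift cm',d.round(2),'turn',round(-((a[3]-yaw+np.pi/2)%np.pi-np.pi/2),3),'dist rows',round(np.linalg.norm(d)/4.17,1))
E
python3 g.py 560 -150 270 0.556
```

```text
t 0.1 pos [ 213.4 -613.2  217.6] yaw 0.335 tilt [-0.0008  0.0021] w 92.9 F [ 0.3 -0.7  0. ] q [ 1.21  0.62 -0.01  1.42  0.01  1.1  -0.04]
shift cm [ 47.96 -32.37  -5.17] turn -0.221 dist rows 13.9
```

```bash
python3 -m crank '[[[1,-0.6,-1.5,0],[3.5,-2.3,-3,-0.02],[7,-4.7,-4,-0.05],[10.4,-7,-5,-0.08],[13.8,-9.3,-5,-0.11],[17.2,-11.6,-5,-0.14],[20.6,-13.9,-5,-0.17],[24,-16.2,-5,-0.2],[27.4,-18.5,-5,-0.22],[29.5,-19.9,-5,-0.22]]]' 6.5 ; python3 g.py 560 -150 270 0.556
```

```text
time_s: 0.93
ee_pos: [430.3, -323.0, 270.0]
tcp_rot: [-0.001, 0.961, 0.278, 0.002]
ft_force: [-0.3, -0.0, -0.7]
gripper_width: 65.4
t 0.93 pos [ 430.3 -323.   270. ] yaw 0.563 tilt [0.0029 0.0022] w 65.4 F [-0.3 -0.  -0.7] q [ 0.7   0.39 -0.13  1.67  0.05  1.08 -0.46]
shift cm [20.2  -7.71  0.08] turn 0.007 dist rows 5.2
```

```bash
python3 -m crank '[[[2,-0.8,0,0],[5,-2,0,0],[8.5,-3.4,0,0],[12,-4.8,0,0],[15.5,-6,0,0],[18.5,-8,0,0],[20.5,-11.2,0,0],[22,-14.5,0,0],[24,-17.8,0,0],[26,-20,0,0]]]' ; python3 g.py 516.3 187.5 240 0.556
```

```text
time_s: 1.77
ee_pos: [541.0, -17.3, 270.0]
tcp_rot: [-0.001, 0.961, 0.276, 0.0]
ft_force: [0.8, -0.3, 0.1]
gripper_width: 65.1
t 1.77 pos [541.  -17.3 270. ] yaw 0.559 tilt [-0.      0.0016] w 65.1 F [ 0.8 -0.3  0.1] q [ 0.13  0.4  -0.2   1.66  0.09  1.09 -1.11]
shift cm [  8.76 -18.67   3.03] turn 0.003 dist rows 5.0
```

```bash
python3 -m crank '[[[1.4,-3,0,0],[3,-6.4,0,0],[4.6,-9.8,0,0],[6.2,-13.2,0,0],[7.5,-16,1,0],[8.4,-18,2,0],[8.76,-18.67,3,0],[8.76,-18.67,3,0],[8.76,-18.67,3,0]]]' ; python3 g.py 516.3 187.5 190 0.556
python3 - <<'E'
from h import *
for n in("side","top"):
    im=cv2.cvtColor(r.get_image(n),cv2.COLOR_RGB2BGR);cv2.imwrite(f"pics/{n}1.png",im)
s=cv2.imread('pics/side1.png')[130:260,220:360];t=cv2.imread('pics/top1.png')[160:290,190:330]
cv2.imwrite('pics/z3.png',np.hstack([cv2.resize(a,None,fx=2.8,fy=2.8,interpolation=cv2.INTER_NEAREST) for a in(s,t)]))
E
```

```text
time_s: 2.52
ee_pos: [518.4, 181.5, 238.5]
tcp_rot: [0.001, 0.962, 0.274, -0.001]
ft_force: [0.6, -1.2, 0.7]
gripper_width: 65.3
t 2.52 pos [518.4 181.5 238.5] yaw 0.554 tilt [-0.0009 -0.0019] w 65.3 F [ 0.6 -1.2  0.7] q [-0.22  0.45 -0.24  1.68  0.12  1.03 -1.51]
shift cm [ 0.14 -0.62  4.85] turn -0.002 dist rows 1.2
```

View pics/z3.png

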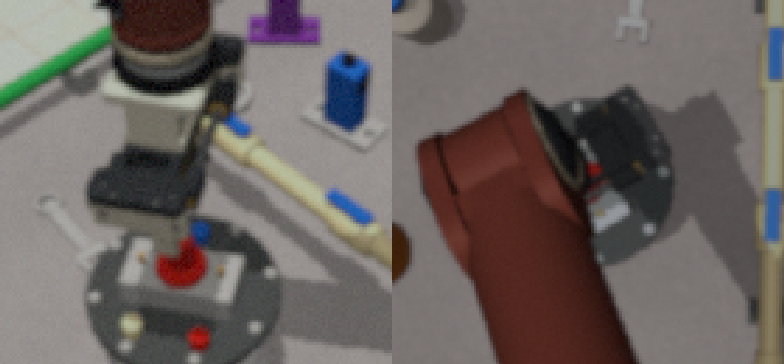

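The side crop shows the gripper above the cap, with the near finger in front of the knob and the studs clear to left and right. Top is blocked by the arm.

```bash
python3 -m crank '[[[0.14,-0.62,0,0],[0.14,-0.62,1,0],[0.14,-0.62,2,0],[0.14,-0.62,3,0],[0.14,-0.62,3,0],[0.14,-0.62,3,0]]]' ; python3 g.py 516.3 187.5 191 0.556
```

```text
time_s: 3.12
ee_pos: [515.9, 188.2, 207.5]
tcp_rot: [0.0, 0.962, 0.274, -0.001]
ft_force: [-0.4, -0.6, 0.5]
gripper_width: 65.2
t 3.12 pos [515.9 188.2 207.5] yaw 0.554 tilt [-0.0025 -0.001 ] w 65.2 F [-0.4 -0.6  0.5] q [-0.23  0.48 -0.24  1.73  0.13  0.95 -1.54]
shift cm [0.   0.09 1.65] turn -0.002 dist rows 0.4
```

```bash
python3 -m crank '[[[0,0.05,0.8,0],[0,0.05,1.5,0],[0,0.05,1.6,0],[0,0.05,1.6,0],[0,0.05,1.6,0]]]' ; python3 -m crank '[[[0,0,0,0],[0,0,0,0],[0,0,0,0],[0,0,0,0],[0,0,0,0],[0,0,0,0],[0,0,0,0],[0,0,0,0]]]' 1.5; python3 g.py 516.3 187.5 191 0.556
```

```text
time_s: 3.53
ee_pos: [516.8, 188.5, 192.7]
tcp_rot: [-0.0, 0.962, 0.274, 0.0]
ft_force: [0.3, -0.6, 1.1]
gripper_width: 65.2
time_s: 4.2
ee_pos: [516.8, 188.3, 192.7]
tcp_rot: [0.0, 0.962, 0.274, 0.0]
ft_force: [-0.1, -0.3, 0.5]
gripper_width: 23.5
t 4.2 pos [516.8 188.3 192.7] yaw 0.555 tilt [ 0.0001 -0.    ] w 23.5 F [-0.1 -0.3  0.5] q [-0.23  0.5  -0.23  1.75  0.14  0.91 -1.54]
shift cm [-0.09  0.05  0.17] turn -0.001 dist rows 0.0
```

```bash
python3 -m crank '[[[0,0,-0.5,0],[0,0,-1.2,0],[0,0,-2.2,0],[0,0,-3.4,0],[0,0,-4.6,0],[0,0,-5,0],[0,0,-5,0],[0,0,-5,0]]]'; python3 g.py 485 -344 240 0.556;python3 - <<'E'
from h import *
im=cv2.cvtColor(r.get_image("side"),cv2.COLOR_RGB2BGR);cv2.imwrite("pics/side2.png",im)
cv2.imwrite('pics/z4.png',cv2.resize(im[130:260,220:360],None,fx=4,fy=4,interpolation=cv2.INTER_NEAREST))
E
```

```text
time_s: 4.87
ee_pos: [516.7, 188.4, 242.9]
tcp_rot: [-0.0, 0.962, 0.274, 0.0]
ft_force: [-0.5, -0.5, -0.2]
gripper_width: 23.9
t 4.87 pos [516.7 188.4 242.9] yaw 0.555 tilt [0.0004 0.0002] w 23.9 F [-0.5 -0.5 -0.2] q [-0.23  0.44 -0.24  1.68  0.12  1.03 -1.52]
shift cm [-30.74  43.58   0.28] turn -0.001 dist rows 12.8
```

View pics/z4.png

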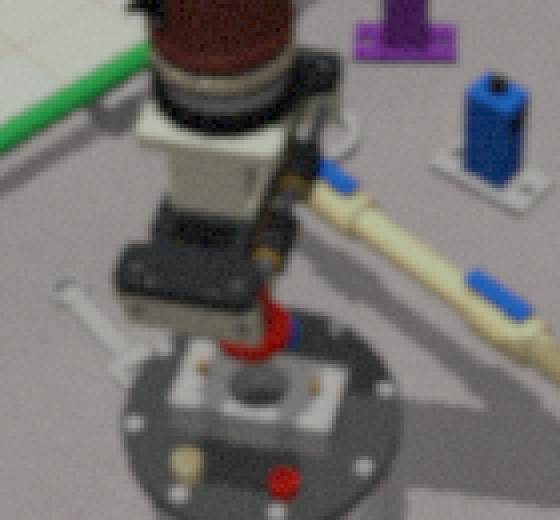

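The cap is in the fingers and clear. The open bore shows at about side (285,226), with the studs at about (270,222) and (298,226).

```bash
python3 -m crank '[[[-0.6,0.9,0,0],[-1.8,2.6,0,0],[-3.4,4.8,0,0],[-5.1,7.2,0,0],[-6.8,9.6,0,0],[-8.5,12,0,0],[-10.2,14.5,0,0],[-12,17,0,0],[-13.8,19.5,0,0],[-15.4,21.8,0,0]]]'; python3 -m crank '[[[-1.7,2.4,0,0],[-3.4,4.8,0,0],[-5.1,7.2,0,0],[-6.8,9.6,0,0],[-8.5,12,0,0],[-10.2,14.5,0,0],[-12,17,0,0],[-13.8,19.4,0,0],[-14.9,21.2,0,0],[-15.3,21.7,0,0]]]';python3 -m crank '[[[0,0,0,0],[0,0,0,0],[0,0,0,0],[0,0,0,0]]]'; python3 g.py 485 -344 160 0.556
```

```text
time_s: 5.75
ee_pos: [499.4, -81.1, 242.1]
tcp_rot: [0.0, 0.962, 0.273, -0.001]
ft_force: [0.3, -0.3, -0.3]
gripper_width: 23.2
time_s: 6.58
ee_pos: [482.1, -348.6, 241.5]
tcp_rot: [0.001, 0.963, 0.27, -0.002]
ft_force: [-1.2, -0.5, 0.4]
gripper_width: 23.1
time_s: 6.92
ee_pos: [485.6, -340.7, 242.8]
tcp_rot: [-0.001, 0.961, 0.276, 0.0]
ft_force: [0.3, 0.7, -0.7]
gripper_width: 23.5
t 6.92 pos [ 485.6 -340.7  242.8] yaw 0.558 tilt [0.0002 0.0013] w 23.5 F [ 0.3  0.7 -0.7] q [ 0.66  0.51 -0.13  1.56  0.07  1.08 -0.5 ]
shift cm [-0.23  0.25  8.28] turn 0.002 dist rows 2.0
```

```bash
python3 -m crank '[[[-0.1,0.1,1,0],[-0.23,0.25,3,0],[-0.23,0.25,5,0],[-0.23,0.25,7,0],[-0.23,0.25,8.8,0],[-0.23,0.25,10,0],[-0.23,0.25,10,0],[-0.23,0.25,10,0],[-0.23,0.25,10,0]]]'; python3 g.py 485 -344 110 0.556;python3 - <<'E'
from h import *
for n in("side","top"):
    im=cv2.cvtColor(r.get_image(n),cv2.COLOR_RGB2BGR);cv2.imwrite(f"pics/{n}3.png",im)
s=cv2.imread('pics/side3.png')[100:200,360:480];t=cv2.imread('pics/top3.png')[190:290,380:500]
cv2.imwrite('pics/z5.png',np.hstack([cv2.resize(a,None,fx=3.3,fy=3.3,interpolation=cv2.INTER_NEAREST) for a in(s,t)]))
E
```

```text
time_s: 7.67
ee_pos: [485.0, -346.3, 143.4]
tcp_rot: [0.0, 0.962, 0.274, 0.001]
ft_force: [-0.3, 0.3, -0.2]
gripper_width: 23.2
t 7.67 pos [ 485.  -346.3  143.4] yaw 0.556 tilt [ 0.0014 -0.0006] w 23.2 F [-0.3  0.3 -0.2] q [ 0.66  0.61 -0.12  1.68  0.09  0.86 -0.52]
shift cm [ 0.12 -0.2   3.34] turn -0.0 dist rows 0.8
```

View pics/z5.png

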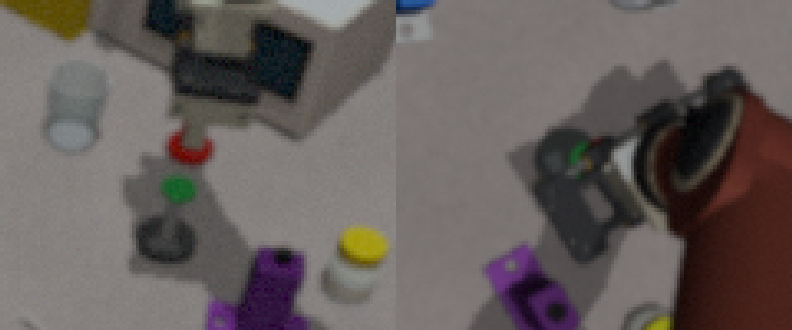

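Run:
```python
from h import *
s=cv2.imread('pics/side3.png')
print(blobs(s,(0,140,70),(8,255,255),(405,130,435,155)),blobs(s,(50,100,50),(80,255,255),(400,145,430,170)))
th=np.linspace(0,2*np.pi,60)
for c in((485,-344.5),(485,-346.3)):
  pts=np.array([proj('side',(c[0]+23*np.cos(a),c[1]+23*np.sin(a),z)) for a in th for z in(125.7,135.7)]);print('disc bbox',pts.min(0),pts.max(0))
for c in((484.7,-343.8),):
  pts=np.array([proj('side',(c[0]+18*np.cos(a),c[1]+18*np.sin(a),z)) for a in th for z in(80,)]);print('pad bbox',pts.min(0),pts.max(0))
```

```text
[(np.int32(58), array([416.72, 145.28]), array([411, 141,  13,   9]))] [(np.int32(58), array([413.62, 156.84]), array([409, 154,  10,   7]))]
disc bbox [408.64954932 138.49582812] [423.98059887 150.43430703]
disc bbox [408.98081283 138.23872938] [424.30441227 150.1637143 ]
pad bbox [407.53967301 152.73342176] [418.67903118 160.18980621]
```

Side: red disc centre about (417,145), pad at (413.6,156.8). That agrees with the prediction to within 1 px. Lowering now.

```bash
python3 -m crank '[[[0.1,-0.15,0.8,0],[0.1,-0.15,1.8,0],[0.1,-0.15,2.6,0],[0.1,-0.15,3.2,0],[0.1,-0.15,3.5,0],[0.1,-0.15,3.7,0],[0.1,-0.15,3.7,0],[0.1,-0.15,3.7,0]]]'; python3 g.py 485 -344 103.7 0.556
```

```text
time_s: 8.43
ee_pos: [484.5, -344.7, 105.7]
tcp_rot: [0.0, 0.962, 0.274, 0.0]
ft_force: [0.6, 0.1, -0.1]
gripper_width: 23.6
t 8.43 pos [ 484.5 -344.7  105.7] yaw 0.555 tilt [ 0.0002 -0.    ] w 23.6 F [ 0.6  0.1 -0.1] q [ 0.65  0.66 -0.12  1.71  0.1   0.77 -0.53]
shift cm [ 0.08 -0.03  0.2 ] turn -0.001 dist rows 0.1
```

```bash
python3 -m crank '[[[0,0,0.05,0],[0,0,0.1,0],[0,0,0.15,0],[0,0,0.2,0],[0,0,0.2,0],[0,0,0.2,0]]]'; python3 g.py 485 -344 103.7 0.556;python3 -m crank '[[[0,0,0.03,0],[0,0,0.06,0],[0,0,0.06,0],[0,0,0.06,0]]]'; python3 g.py
```

```text
time_s: 8.93
ee_pos: [484.5, -344.7, 103.8]
tcp_rot: [0.0, 0.962, 0.274, 0.0]
ft_force: [-0.5, -0.8, -0.1]
gripper_width: 23.5
t 8.93 pos [ 484.5 -344.7  103.8] yaw 0.555 tilt [ 0.0003 -0.0001] w 23.5 F [-0.5 -0.8 -0.1] q [ 0.65  0.66 -0.12  1.72  0.1   0.77 -0.53]
shift cm [ 0.08 -0.03  0.01] turn -0.001 dist rows 0.0
time_s: 9.27
ee_pos: [484.5, -344.7, 103.8]
tcp_rot: [0.0, 0.962, 0.274, 0.0]
ft_force: [-2.0, 0.6, 5.8]
gripper_width: 23.4
t 9.27 pos [ 484.5 -344.7  103.8] yaw 0.555 tilt [ 0.0005 -0.0003] w 23.4 F [-2.   0.6  5.8] q [ 0.65  0.66 -0.12  1.72  0.1   0.77 -0.53]
```

Contact shows 5.8 N upward, at the height expected. Releasing.

```bash
python3 -m crank '[[[0,0,0,0],[0,0,0,0],[0,0,0,0],[0,0,0,0],[0,0,0,0],[0,0,0,0],[0,0,0,0]]]' 6.5; python3 -m crank '[[[0,0,-0.6,0],[0,0,-2,0],[0,0,-4,0],[0,0,-6.5,0],[0,0,-9,0],[0,0,-11,0],[0,0,-12,0],[0,0,-12,0],[0,0,-12,0]]]'; python3 g.py 645.5 -181.5 180 0.105;python3 - <<'E'
from h import *
for n in("side","top"):
    im=cv2.cvtColor(r.get_image(n),cv2.COLOR_RGB2BGR);cv2.imwrite(f"pics/{n}4.png",im)
s=cv2.imread('pics/side4.png')[100:200,330:480];t=cv2.imread('pics/top4.png')[160:260,350:500]
print(blobs(cv2.imread('pics/side4.png'),(0,140,70),(8,255,255),(400,130,435,175)))
cv2.imwrite('pics/z6.png',np.hstack([cv2.resize(a,None,fx=2.66,fy=2.66,interpolation=cv2.INTER_NEAREST) for a in(s,t)]))
E
```

```text
time_s: 9.85
ee_pos: [484.3, -344.6, 102.9]
tcp_rot: [-0.0, 0.962, 0.274, -0.0]
ft_force: [0.4, -0.8, -0.0]
gripper_width: 63.5
time_s: 10.6
ee_pos: [484.1, -344.5, 222.9]
tcp_rot: [-0.0, 0.962, 0.274, -0.0]
ft_force: [-0.4, 0.3, -0.7]
gripper_width: 65.0
t 10.6 pos [ 484.1 -344.5  222.9] yaw 0.555 tilt [-0.0001  0.0001] w 65.0 F [-0.4  0.3 -0.7] q [ 0.66  0.53 -0.13  1.58  0.08  1.04 -0.5 ]
shift cm [22.3  -5.35  4.29] turn 0.45 dist rows 5.6
[(np.int32(118), array([414.76, 152.22]), array([408, 144,  14,  15]))]
```

View pics/z6.png

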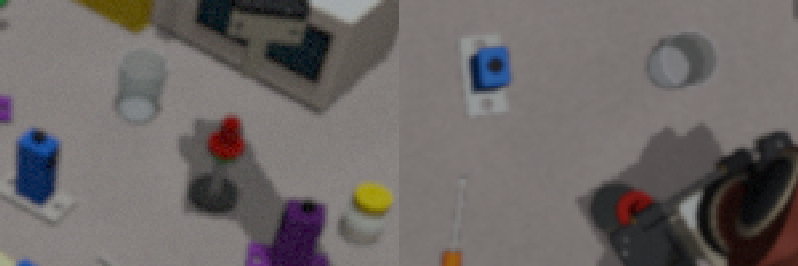

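The cap stands upright on the stand at side (414.8,152). The sensor is undisturbed.

```bash
python3 -m crank '[[[1.5,-0.4,0,0.02],[4.5,-1.1,0,0.08],[8,-1.9,0,0.16],[11.5,-2.8,0,0.25],[15,-3.6,0.5,0.33],[18,-4.4,1.5,0.4],[20.8,-5,2.5,0.45],[22.1,-5.3,3,0.45],[22.3,-5.35,3,0.45],[22.3,-5.35,3,0.45]]]' 7; python3 -m crank '[[[0,0,0,0],[0,0,0,0],[0,0,0,0]]]';python3 g.py 645.5 -181.5 50 0.105
```

```text
time_s: 11.53
ee_pos: [644.9, -181.8, 191.6]
tcp_rot: [-0.0, 0.999, 0.053, -0.002]
ft_force: [0.0, -0.6, 0.6]
gripper_width: 70.2
time_s: 11.78
ee_pos: [644.8, -184.4, 193.9]
tcp_rot: [0.001, 0.999, 0.051, 0.0]
ft_force: [0.1, 0.1, 1.5]
gripper_width: 70.1
t 11.78 pos [ 644.8 -184.4  193.9] yaw 0.101 tilt [ 0.0005 -0.0015] w 70.1 F [0.1 0.1 1.5] q [ 0.25  0.67 -0.01  1.39  0.01  1.08 -1.23]
shift cm [ 0.1  -0.3  14.39] turn -0.004 dist rows 3.5
```

Run:
```python
from m import *
from h import *
np.set_printoptions(precision=1,suppress=True)
for n in("side","top"):
    im=cv2.cvtColor(r.get_image(n),cv2.COLOR_RGB2BGR);cv2.imwrite(f"pics/{n}5.png",im)
s=cv2.imread('pics/side5.png')[80:210,270:420];t=cv2.imread('pics/top5.png')[190:290,210:360]
print(blobs(cv2.imread('pics/top5.png'),(0,140,70),(8,255,255),(400,220,455,255)))
T=cv2.imread('pics/top5.png');S=cv2.imread('pics/side5.png')
st=[brass(T,(251,213),3),brass(T,(264,236),3)];P=[onz('top',p,186) for p in st];d=P[0]-P[1];print(st,P,(P[0]+P[1])/2,np.linalg.norm(d),np.arctan2(d[1],d[0]))
st=[brass(S,(270,221),3),brass(S,(298,226),3)];P=[onz('side',p,184) for p in st];d=P[0]-P[1];print(st,P,(P[0]+P[1])/2,np.linalg.norm(d),np.arctan2(d[1],d[0]))
s=cv2.resize(s,None,fx=2.66,fy=2.66);t=cv2.resize(T[190:260,220:300],None,fx=4.94,fy=4.94)
cv2.imwrite('pics/z7.png',np.hstack([s[:345],t[:345]]))
```

```text
[(np.int32(991), array([413.7, 236.7]), array([400, 220,  30,  35])), (np.int32(178), array([438.1, 238.4]), array([431, 231,  16,  15]))]
[array([250.9, 213.4]), array([263.8, 235.6])] [array([547.7, 207.3, 186. ]), array([486.6, 169.5, 186. ])] [517.1 188.4 186. ] 71.77837740881327 0.5532442793478514
[array([269.9, 220.8]), array([298.4, 226. ])] [array([546.3, 206.6, 184. ]), array([485.1, 168.4, 184. ])] [515.7 187.5 184. ] 72.10497303740931 0.5573200507958624
```

View pics/z7.png

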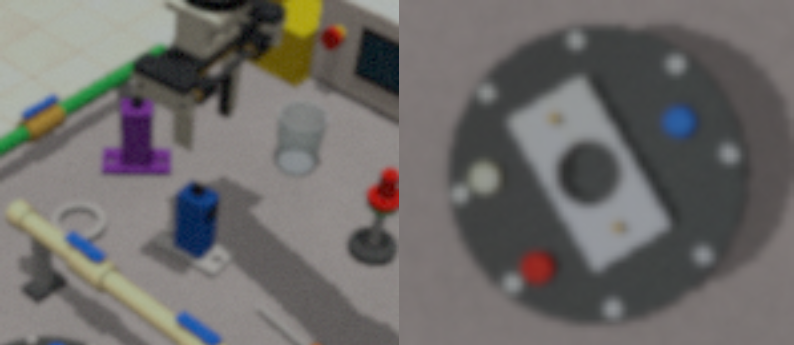

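Top: studs at (250.9,213.4) and (263.8,235.6), bore between them. The port comes out at (516.4,188), yaw 0.555, and the stud spacing checks at 71.8 to 72.1 mm. The fingers are above the blue sensor, so I descend.

```bash
python3 -m crank '[[[0.1,-0.3,1,0],[0.1,-0.3,3,0],[0.1,-0.3,5.5,0],[0.1,-0.3,8,0],[0.1,-0.3,10.5,0],[0.1,-0.3,12.5,0],[0.1,-0.3,13.7,0],[0.1,-0.3,14.2,0],[0.1,-0.3,14.3,0],[0.1,-0.3,14.3,0]]]'; python3 -m crank '[[[0,0,0,0],[0,0,0,0],[0,0,0,0]]]';python3 g.py 645.5 -181.5 50 0.105
python3 - <<'E'
from h import *
S=cv2.cvtColor(r.get_image('side'),cv2.COLOR_RGB2BGR);cv2.imwrite("pics/side6.png",S)
cv2.imwrite('pics/z8.png',cv2.resize(S[100:210,290:410],None,fx=5,fy=5))
E
```

```text
time_s: 12.72
ee_pos: [647.0, -178.7, 50.7]
tcp_rot: [0.0, 0.999, 0.052, 0.001]
ft_force: [0.2, -0.4, 0.7]
gripper_width: 70.2
time_s: 12.97
ee_pos: [647.2, -178.7, 51.4]
tcp_rot: [0.0, 0.999, 0.052, 0.001]
ft_force: [-0.6, -0.6, -0.0]
gripper_width: 70.0
t 12.97 pos [ 647.2 -178.7   51.4] yaw 0.105 tilt [ 0.0023 -0.0005] w 70.0 F [-0.6 -0.6 -0. ] q [ 0.25  0.82 -0.02  1.52  0.02  0.8  -1.24]
shift cm [-0.2   0.26  0.14] turn -0.0 dist rows 0.1
```

View pics/z8.png

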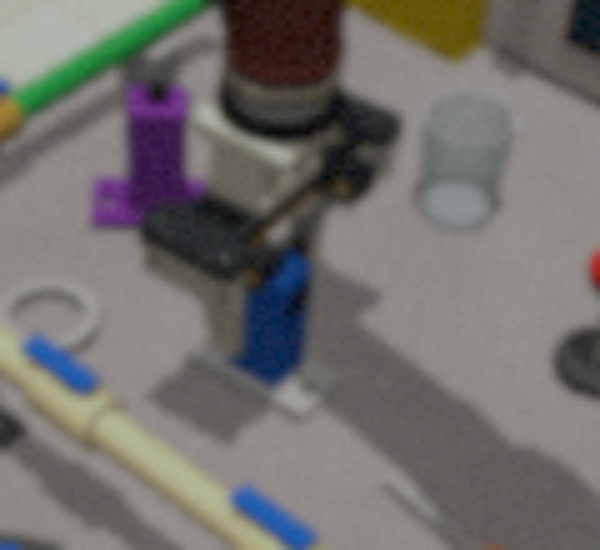

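The fingers straddle the housing. I trim the position and then close.

```bash
python3 -m crank '[[[-0.15,0.22,0,0],[-0.15,0.22,0,0],[-0.15,0.22,0,0],[-0.15,0.22,0,0]]]'; python3 g.py 645.5 -181.5 50 0.105; python3 -m crank '[[[0,0,0,0],[0,0,0,0],[0,0,0,0],[0,0,0,0],[0,0,0,0],[0,0,0,0],[0,0,0,0],[0,0,0,0],[0,0,0,0]]]' 2.2;python3 g.py
```

```text
time_s: 13.35
ee_pos: [645.1, -181.0, 50.1]
tcp_rot: [-0.0, 0.999, 0.052, 0.0]
ft_force: [0.4, 0.7, -0.0]
gripper_width: 70.0
t 13.35 pos [ 645.1 -181.    50.1] yaw 0.105 tilt [-0.  0.] w 70.0 F [ 0.4  0.7 -0. ] q [ 0.25  0.82 -0.02  1.52  0.02  0.8  -1.24]
shift cm [0.04 0.05 0.01] turn -0.0 dist rows 0.0
time_s: 14.1
ee_pos: [645.2, -181.3, 50.1]
tcp_rot: [0.0, 0.999, 0.052, 0.0]
ft_force: [1.0, -1.2, -0.5]
gripper_width: 33.9
t 14.1 pos [ 645.2 -181.3   50.1] yaw 0.105 tilt [ 0.0002 -0.0005] w 33.9 F [ 1.  -1.2 -0.5] q [ 0.25  0.82 -0.02  1.52  0.02  0.8  -1.24]
```

```bash
python3 -m crank '[[[0,0,-0.3,0],[0,0,-1,0],[0,0,-2.2,0],[0,0,-4,0],[0,0,-6,0],[0,0,-8,0],[0,0,-10,0],[0,0,-12,0],[0,0,-14,0],[0,0,-16,0]]]';python3 -m crank '[[[0,0,-2,0],[0,0,-4,0],[0,0,-5.5,0],[0,0,-6.5,0],[0,0,-7,0],[0,0,-7,0],[0,0,-7,0],[0,0,-7,0]]]';python3 g.py
python3 - <<'E'
from h import *
for n in("side","top"):
    im=cv2.cvtColor(r.get_image(n),cv2.COLOR_RGB2BGR);cv2.imwrite(f"pics/{n}7.png",im)
S=cv2.imread('pics/side7.png')[60:200,270:430];T=cv2.imread('pics/top7.png')[120:260,330:490]
cv2.imwrite('pics/z9.png',np.hstack([cv2.resize(a,None,fx=2.5,fy=2.5) for a in(S,T)]))
E
```

```text
time_s: 14.93
ee_pos: [644.9, -180.6, 212.3]
tcp_rot: [-0.0, 0.999, 0.053, 0.0]
ft_force: [0.9, 0.3, -2.3]
gripper_width: 33.9
time_s: 15.6
ee_pos: [644.4, -180.6, 278.7]
tcp_rot: [-0.0, 0.999, 0.052, -0.001]
ft_force: [0.2, 0.0, -2.1]
gripper_width: 33.7
t 15.6 pos [ 644.4 -180.6  278.7] yaw 0.105 tilt [-0.0028  0.0008] w 33.7 F [ 0.2  0.  -2.1] q [ 0.25  0.61 -0.01  1.26  0.01  1.27 -1.23]
```

View pics/z9.png

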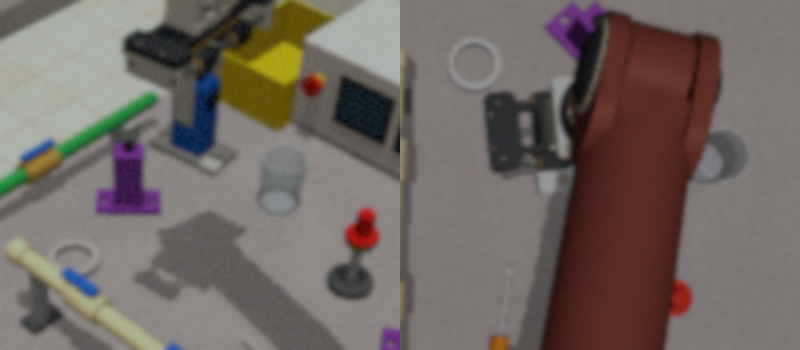

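The sensor is lifted and level. In the side crop its flange corners are at about (152,148), (217,170) and (237,153).

```bash
cat > f.py <<'E'
# draw predicted flange outline on side crop ; f.py img x y ztop yaw x0 y0 x1 y1 out
import sys
from h import *
a=sys.argv;x,y,z,yaw=map(float,a[2:6]);x0,y0,x1,y1=map(int,a[6:10])
im=cv2.imread(a[1]);k=5;c=cv2.resize(im[y0:y1,x0:x1],None,fx=k,fy=k,interpolation=cv2.INTER_NEAREST)
R=np.array([[np.cos(yaw),-np.sin(yaw)],[np.sin(yaw),np.cos(yaw)]])
pts=[]
for u,v in((48,25),(48,-25),(-48,-25),(-48,25)):
    w=R@[u,v]+[x,y]; p=proj('side',(w[0],w[1],z));pts.append((p-[x0,y0]+.5)*k)
    print((u,v),p.round(1))
for p in pts: cv2.circle(c,tuple(int(q) for q in p),3,(0,255,0),1)
cv2.imwrite(a[10],c)
E
python3 f.py pics/side7.png 645.5 -180.6 236.6 0.105 310 80 390 140 pics/z10.png
```

```text
(48, 25) [328.1 115.3]
(48, -25) [338.2 107.5]
(-48, -25) [364.5 119.7]
(-48, 25) [354.7 128.1]
```

View pics/z10.png

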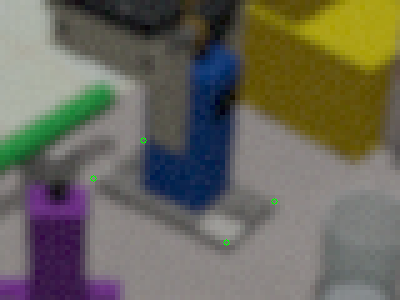

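```bash
python3 g.py 516.4 188 279 0.555
```

```text
t 15.7 pos [ 644.5 -180.7  278.7] yaw 0.105 tilt [-0.0027  0.0007] w 33.7 F [-0.8  1.2 -2.7] q [ 0.25  0.61 -0.01  1.26  0.01  1.27 -1.23]
shift cm [-8.880e+00 -3.801e+01  3.000e-02] turn -0.45 dist rows 9.4
```

```bash
python3 -m crank '[[[-0.1,-0.5,0,-0.01],[-0.35,-1.5,0,-0.03],[-0.75,-3.2,0,-0.05],[-1.2,-5.2,0,-0.08],[-1.7,-7.3,0,-0.11],[-2.2,-9.4,0,-0.14],[-2.7,-11.6,0,-0.17],[-3.2,-13.8,0,-0.2],[-3.7,-15.9,0,-0.22],[-4.2,-17.8,0,-0.24]]]'; python3 -m crank '[[[0,0,0,0],[0,0,0,0]]]'; python3 g.py 516.4 188 279 0.555
```

```text
time_s: 16.53
ee_pos: [583.6, -5.4, 280.2]
tcp_rot: [-0.001, 0.985, 0.174, -0.0]
ft_force: [-0.4, 0.3, -3.5]
gripper_width: 34.1
time_s: 16.7
ee_pos: [584.1, -5.8, 280.4]
tcp_rot: [-0.0, 0.985, 0.174, 0.0]
ft_force: [-0.3, -1.0, -3.0]
gripper_width: 33.6
t 16.7 pos [584.1  -5.8 280.4] yaw 0.35 tilt [0.0002 0.0009] w 33.6 F [-0.3 -1.  -3. ] q [ 0.04  0.46 -0.1   1.53  0.05  1.16 -1.29]
shift cm [  0.27 -20.53   0.16] turn -0.205 dist rows 4.9
```

```bash
python3 -m crank '[[[0.01,-0.6,0,-0.01],[0.03,-2,0,-0.03],[0.06,-4.2,0,-0.06],[0.1,-6.8,0,-0.09],[0.13,-9.6,0,-0.12],[0.17,-12.4,0,-0.15],[0.2,-15.2,0,-0.175],[0.24,-17.8,0,-0.195],[0.26,-19.6,0,-0.205],[0.27,-20.4,0,-0.205]]]'; python3 -m crank '[[[0,0,0,0],[0,0,0,0],[0,0,0,0]]]'; python3 g.py 516.4 188 248 0.555
python3 - <<'E'
from h import *
for n in("side","top"):
    im=cv2.cvtColor(r.get_image(n),cv2.COLOR_RGB2BGR);cv2.imwrite(f"pics/{n}8.png",im)
E
python3 f.py pics/side8.png 516.4 188 238 0.555 230 140 350 260 pics/z11.png
```

```text
time_s: 17.53
ee_pos: [516.4, 189.0, 280.2]
tcp_rot: [-0.002, 0.962, 0.274, -0.0]
ft_force: [-0.1, 0.3, -2.5]
gripper_width: 33.6
time_s: 17.78
ee_pos: [519.1, 182.4, 280.0]
tcp_rot: [0.001, 0.963, 0.27, -0.0]
ft_force: [-0.3, 0.3, -1.2]
gripper_width: 33.9
t 17.78 pos [519.1 182.4 280. ] yaw 0.547 tilt [ 0.0004 -0.0016] w 33.9 F [-0.3  0.3 -1.2] q [-0.25  0.41 -0.19  1.62  0.08  1.12 -1.49]
shift cm [ 0.06 -0.63  3.2 ] turn -0.008 dist rows 0.8
(48, 25) [259.2 213.7]
(48, -25) [265.9 197.8]
(-48, -25) [304.9 204.7]
(-48, 25) [299.6 221.1]
```

View pics/z11.png

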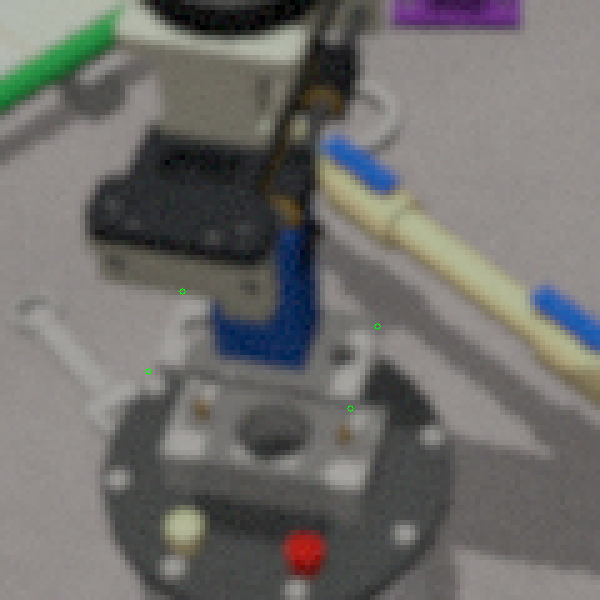

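The sensor is level above the port, with both studs and the bore visible. It is a few mm to the right and far side, matching the measured offset. I correct that at height before going down.

```bash
python3 -m crank '[[[0.03,-0.3,0,0],[0.06,-0.5,0,-0.008],[0.06,-0.5,0,-0.008],[0.06,-0.5,0,-0.008],[0.06,-0.5,0,-0.008],[0.06,-0.5,0,-0.008],[0.06,-0.5,0,-0.008],[0.06,-0.5,0,-0.008]]]'; python3 g.py 516.4 188 248 0.555; python3 -m crank '[[[0,0,0,0],[0,0,0,0],[0,0,0,0],[0,0,0,0],[0,0,0,0]]]';python3 g.py 516.4 188 248 0.555
```

```text
time_s: 18.55
ee_pos: [516.2, 189.1, 280.1]
tcp_rot: [0.0, 0.961, 0.275, 0.0]
ft_force: [-0.5, 0.7, -1.1]
gripper_width: 34.0
t 18.55 pos [516.2 189.1 280.1] yaw 0.558 tilt [ 0. -0.] w 34.0 F [-0.5  0.7 -1.1] q [-0.26  0.41 -0.19  1.62  0.09  1.12 -1.49]
shift cm [-0.05  0.11  3.21] turn 0.003 dist rows 0.8
time_s: 18.97
ee_pos: [516.3, 189.2, 280.1]
tcp_rot: [-0.0, 0.961, 0.275, 0.0]
ft_force: [-0.1, -0.2, -2.3]
gripper_width: 34.0
t 18.97 pos [516.3 189.2 280.1] yaw 0.558 tilt [0.0001 0.0001] w 34.0 F [-0.1 -0.2 -2.3] q [-0.26  0.41 -0.19  1.62  0.09  1.12 -1.49]
shift cm [-0.05  0.11  3.21] turn 0.003 dist rows 0.8
```

```bash
python3 -m crank '[[[-0.03,0.1,0.3,0],[-0.03,0.1,0.9,0],[-0.03,0.1,1.6,0],[-0.03,0.1,2.2,0],[-0.03,0.1,2.7,0],[-0.03,0.1,3,0],[-0.03,0.1,3.1,0],[-0.03,0.1,3.1,0],[-0.03,0.1,3.1,0],[-0.03,0.1,3.1,0]]]'; python3 -m crank '[[[0,0,0,0],[0,0,0,0],[0,0,0,0],[0,0,0,0],[0,0,0,0]]]';python3 g.py 516.4 188 248 0.555
python3 - <<'E'
from h import *
for n in("side","top"):
    im=cv2.cvtColor(r.get_image(n),cv2.COLOR_RGB2BGR);cv2.imwrite(f"pics/{n}9.png",im)
E
python3 f.py pics/side9.png 516.4 188 207 0.555 230 160 350 260 pics/z12.png
```

```text
time_s: 19.8
ee_pos: [516.7, 188.3, 249.4]
tcp_rot: [-0.0, 0.961, 0.275, 0.0]
ft_force: [0.3, -0.2, -2.6]
gripper_width: 33.9
time_s: 20.22
ee_pos: [516.5, 188.2, 249.2]
tcp_rot: [-0.0, 0.961, 0.275, 0.0]
ft_force: [-0.7, 0.9, -2.6]
gripper_width: 33.9
t 20.22 pos [516.5 188.2 249.2] yaw 0.558 tilt [0.0001 0.0001] w 33.9 F [-0.7  0.9 -2.6] q [-0.26  0.43 -0.19  1.67  0.09  1.05 -1.49]
shift cm [-0.02  0.01  0.12] turn 0.003 dist rows 0.0
(48, 25) [260.6 222. ]
(48, -25) [267.1 206.2]
(-48, -25) [305.2 213. ]
(-48, 25) [300.  229.3]
```

View pics/z12.png

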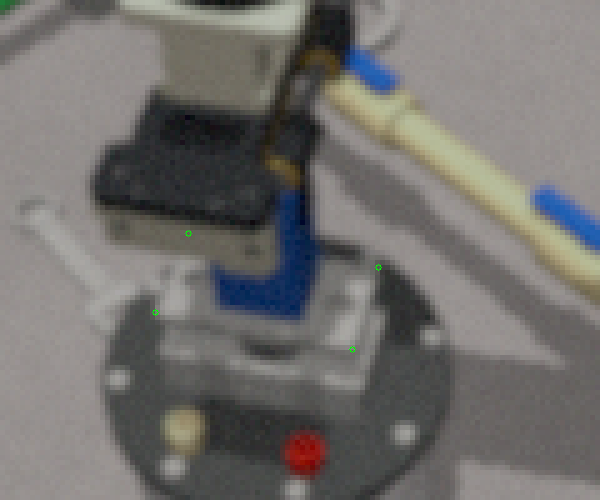

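Run:
```python
from h import *
s=cv2.imread('pics/side9.png')[196:248,255:315]
k=12;c=cv2.resize(s,None,fx=k,fy=k,interpolation=cv2.INTER_CUBIC)
c=cv2.convertScaleAbs(c,alpha=1.6,beta=-30)
cv2.imwrite('pics/z13.png',c[:600,:800])
def P(x,y,z,yaw,u,v):
    w=[x+u*np.cos(yaw)-v*np.sin(yaw),y+u*np.sin(yaw)+v*np.cos(yaw),z];return ((proj('side',w)-[255,196]+.5)*k).round(0)
for u,v in((48,25),(48,-25),(-48,-25),(-48,25),(36,0),(-36,0)): print((u,v),P(516.4,188,207,.556,u,v),'bottom',P(516.4,188,199,.556,u,v))
for u,v in((50,25),(-50,25),(-50,-25)): print('block',(u,v),P(516.4,188,175,.556,u,v))
```

```text
(48, 25) [ 74. 318.] bottom [ 78. 342.]
(48, -25) [151. 128.] bottom [155. 153.]
(-48, -25) [608. 210.] bottom [609. 235.]
(-48, 25) [546. 405.] bottom [547. 430.]
(36, 0) [171. 232.] bottom [174. 257.]
(-36, 0) [519. 295.] bottom [520. 320.]
block (50, 25) [ 81. 413.]
block (-50, 25) [560. 503.]
block (-50, -25) [620. 310.]
```

View pics/z13.png

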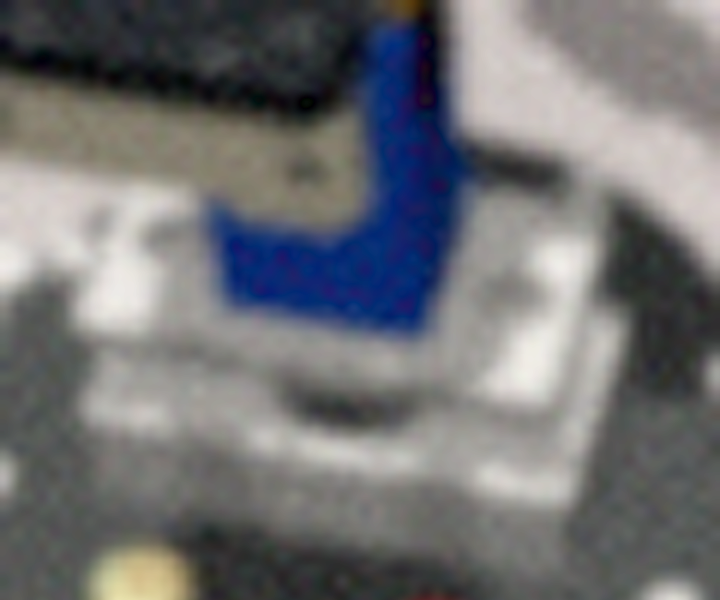

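Run:
```python
from h import *
def P(x,y,z,yaw,u,v):
    return proj('side',[x+u*np.cos(yaw)-v*np.sin(yaw),y+u*np.sin(yaw)+v*np.cos(yaw),z])
def edge(f,box):
    s=cv2.imread(f);m=cv2.inRange(cv2.cvtColor(s,cv2.COLOR_BGR2HSV),(100,130,30),(130,255,255))
    x0,y0,x1,y1=box;k=4
    S=s.astype(float);pts=[]
    for x in range(x0,x1):
        col=(S[y0:y1,x,0]-S[y0:y1,x,2]); # blue-red
        h=col.max()/2; i=np.argmax(col); 
        j=[q for q in range(i,len(col)-1) if col[q]>h>=col[q+1]]
        if j: q=j[0];pts.append((x,y0+q+(col[q]-h)/(col[q]-col[q+1])))
    p=np.array(pts);l=np.polyfit(p[:,0],p[:,1],1);print(p.round(1).tolist(),'slope',l[0].round(3),'row at mid',np.polyval(l,p[:,0].mean()).round(2),p[:,0].mean())
edge('pics/side9.png',(275,212,290,230))
for yaw in(.50,.53,.556,.58): 
    a,b=P(516.4,188,207,yaw,22,17),P(516.4,188,207,yaw,-22,17);d=b-a;print(yaw,(d[1]/d[0]).round(3),a.round(1),b.round(1))
```

```text
[[275.0, 220.7], [276.0, 220.9], [277.0, 221.0], [278.0, 221.2], [279.0, 221.5], [280.0, 221.7], [281.0, 221.8], [282.0, 221.8], [283.0, 222.1], [284.0, 222.4], [285.0, 222.5], [286.0, 222.8], [287.0, 223.1], [288.0, 222.9], [289.0, 223.1]] slope 0.181 row at mid 221.96 282.0
0.5 0.234 [272.  220.8] [289.6 224.9]
0.53 0.207 [272.1 221.1] [289.9 224.8]
0.556 0.185 [272.2 221.3] [290.1 224.6]
0.58 0.164 [272.3 221.5] [290.4 224.5]
```

The housing's lower edge slope is 0.181, which gives yaw 0.56 against the port's 0.556. Flange and block corners line up within about 1 px. I lower 1 mm, settle and do the last checks.

```bash
python3 -m crank '[[[0,0,0.05,0],[0,0,0.1,0],[0,0,0.1,0],[0,0,0.1,0],[0,0,0.1,0],[0,0,0.1,0],[0,0,0.1,0],[0,0,0.1,0]]]';python3 g.py 516.4 188 248 0.555
python3 - <<'E'
from h import *
o=r.get_obs();print(np.abs(o['dq']).max())
for n in("side","top"):
    im=cv2.cvtColor(r.get_image(n),cv2.COLOR_RGB2BGR);cv2.imwrite(f"pics/{n}10.png",im)
    b=blobs(im,(0,140,70),(8,255,255),(400,130,435,175) if n=='side' else (415,215,455,260));print(n,b)
    if n=='top': print(onz('top',max(b,key=lambda q:q[0])[1],100))
cv2.imwrite('pics/z14.png',np.hstack([cv2.imread('pics/side10.png')[100:300,200:480],cv2.imread('pics/top10.png')[100:300,200:480]]).repeat(1,0))
E
```

```text
time_s: 20.98
ee_pos: [516.5, 188.2, 248.1]
tcp_rot: [-0.0, 0.961, 0.275, 0.0]
ft_force: [-1.3, -0.4, -2.8]
gripper_width: 33.9
t 20.98 pos [516.5 188.2 248.1] yaw 0.558 tilt [0.     0.0001] w 33.9 F [-1.3 -0.4 -2.8] q [-0.26  0.44 -0.19  1.67  0.09  1.04 -1.49]
shift cm [-0.02  0.01  0.01] turn 0.003 dist rows 0.0
0.0018274311331283818
side [(np.int32(125), array([414.85, 152.26]), array([408, 144,  13,  16]))]
top [(np.int32(172), array([438.2 , 238.48]), array([431, 231,  15,  15]))]
[ 485.15821065 -339.79190244  100.        ]
```

View pics/z14.png

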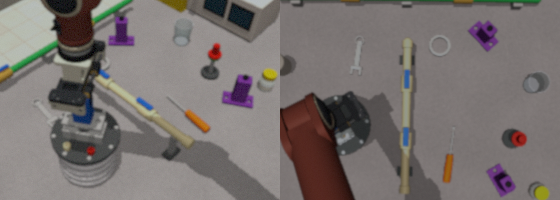

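Run:
```python
from h import *
th=np.linspace(0,2*np.pi,60)
for n in('top','side'):
  for c in((484.5,-344.7),(484.5,-340)):
    p=np.array([proj(n,(c[0]+R*np.cos(a),c[1]+R*np.sin(a),z)) for a in th for R,z in((23,86),(23,96),(12,130))]);print(n,c,p.min(0).round(1),p.max(0).round(1))
```

```text
top (484.5, -344.7) [430.9 231. ] [447.1 246.4]
top (484.5, -340) [429.4 231. ] [445.5 246.4]
side (484.5, -344.7) [406.5 142.2] [421.5 159.8]
side (484.5, -340) [405.7 142.8] [420.6 160.5]
```

The cap outline matches a position within about 3 mm of the pad centre. Handing in.

Run:
```python
from plant import r
print(r.job_done()); o=r.get_obs(); print(o['time_s'],o['ee_pos'],o['gripper_width'])
```

```text
the job is handed in; nothing more can be done
None
the job is handed in; nothing more can be done
```

I lifted the red cap off the port, set it on the stand's pad (about 6 N of contact) and let go. I then carried the blue sensor over the pipework and handed the job in at about 21 s, still holding the sensor above the port. `job_done()` gives no verdict, so the final state is known only from my own checks.

**Last checks:**
- **Sensor position:** the tool was at (516.5, 188.2, 248.1) mm with yaw 0.558. The port was measured at (516.4, 188.0) mm with yaw 0.556, so they agree to within a millimetre.
- **Sensor height:** the underside was about 11 mm above the stud tips, from the tool heights at grasp and at the end.
- **Sensor held:** tool tilt was near zero, the grip was 33.9 mm wide, the load was about 2.5 N and joint speeds were about zero.
- **Cap:** it stands upright on the pad, within about 3 mm of the pad's centre.
- **Bystanders:** nothing looked moved or tipped in the last pictures, by eye only.

**Disagreements:**
- In the side view, some flange corners and the housing's lower edge were about 1 px (2 to 3 mm) off the prediction, with inconsistent signs. The flange edge alone hinted at a few hundredths of a radian of yaw error, but the housing edge gave 0.56.
- For the cap, the top view put it 3 to 5 mm from where the arm released it when I used the colour centroid, but within 1 to 2 mm by its outline.

All of these are inside the tolerances, so I did not correct for them.

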